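# Find the bench block whose feet still grip on the slip-test ramp

### The arm

A 6-joint arm with a two-finger parallel gripper is mounted at the origin on a cart in front of the work surface, level with it; the furniture and walls round the work are solid. World frame = base frame: x ahead of the robot, y to its left, z up, the work surface at z = 0. Lengths are in m, angles in rad, forces in N, time in s.
With the tool pointing down it reaches from about 0.35 to 0.975 m from the base axis. Payload 4.9 kg.
Tool frame: the origin (TCP) lies between the finger pads; the fingertips stand 14 mm ahead of it and the grasp point (between the pads) lies 5 mm behind it; z points along the fingers, y is the line along which they close (so a half turn about z gives the same grasp; the last joint's range is limited). The gripper opens to 85 mm and grips with 20 to 120 N. Pads are 22 mm wide; open, the fingers measure 114 mm over their backs; the gripper's body (76 mm by 85 mm) begins 54 mm behind the grasp point. The pads swing forward as they close: fully open they stand 13 mm farther back than shut.
Start: joints at [1.222, 0.053, 1.613, -0, 1.476, -0.119], TCP at [0.142, 0.609, 0.212] pointing down, gripper open.
Joint ranges: [-3.01, 3.01], [-1.01, 2.22], [0.06, 2.58], [-1.02, 4.17], [0.09, 2.62], [-3.14, 3.14]. Speed limits (rad/s): [2.57, 2.57, 3.14, 3.14, 3.14, 3.14].

### API

Orientations are given as [roll, pitch, yaw] about the fixed x, y, z axes, in that order (R = Rz(yaw) Ry(pitch) Rx(roll)).
In Python, from cell import robot gives the robot as it stands.
- The arm moves only by the tool step_arm, never from a script. Its argument "motion" is a list of rows, each a list of 7 numbers: the shift along the tool's x, y, z in mm, then the turn, a rotation vector about the tool's x, y, z in rad, then the finger opening in mm, from 0 to 85.4. A call has exactly 10 rows; each row shifts and turns the commanded pose from where the row before left it, along the tool's axes as they then stand; what a row does not reach is not made up. A row lasts 1/12 s, in which the tool goes at most 41.7 mm and 7.16 degrees, less where a joint would pass 70% of its speed; a pose out of reach is approached as far as the arm can. A call with a gripper value outside its range is refused whole. The fingers move at their own pace and stop on an object; "force" is the grip in N (left out, the last holds). Time passes only in rows, so rows that do not move let the fingers close, or fill a call up. It gives the time, the measured TCP pose, the force, the opening and the grip force at its end, in the units of the state.
- robot.sense(): the state, without advancing time (a new reading comes with each control period).
- robot.snapshot(name): name is "scene" or "top"; returns the picture (384x512x3 uint8, blue, green, red); there is no depth.
- robot.camera_info(name): a dict with "fx", "fy", "cx", "cy" (pixels), "rvec" (rotation vector, rad) and "tvec" (3), from world to camera coordinates, as OpenCV has them. Camera axes: x right, y down, z forward; pixel columns grow to the right and rows downward; lengths in m; the calibration is good to about 2 mm. A picture is of the moment at which its call begins. camera_info takes no time and is no camera call.
- robot.close_job(): hands the job in; it is judged then, once.
The state is a dict: "clock": time; "joint_positions": joint angles; "dq": joint speeds; "joint_torque": joint torques, N m; "eef_pos": TCP position; "eef_rot": TCP orientation; "ft_force": force on the tool from outside, world axes, zero at the start; "moment": the same for the moment, N m; "finger_gap": finger opening in m; "gripper_force": force on a finger pad.
Only numpy, scipy, OpenCV 4.12 (cv2) and the standard library are available. Lean on these libraries where they do the work, as an engineer would, in place of code of your own. Each camera call takes 0.05 s, during which the arm holds its last target. There are 200 camera calls.

### The job

Some of the three steel bench blocks have rubber feet that have gone hard and skate under the hammer. Try each block by setting it feet down on the upper part of the slip-test ramp and letting go: a block that slides is a reject and is left in the catch tray where it slid by itself, without being handled there; a block that stays put on the slope is sound and is then set down feet down, wholly on the rubber pad, ready for work. Leave the other things on the bench as they are.

Things in the scene. Friction and masses are not known exactly. Their poses are not given: they have to be found in the camera images.
- ramp: slip-test ramp, fixed: bare aluminium plate sloping 20 degrees down into a blue catch tray. Origin: on the bench under the middle of the slope's foot; +x points up the slope, y across, z up. Slope: x = 0 to 140 mm, surface height 32 mm + 0.364 x (83 mm at the top), clear width y = -74 to +74 mm between rails standing 6 mm above it. A sound block stands still there when let go.
- test_spot (a point): point on the surface of the slope in mid-width, 89 mm from the slope's foot measured level (95 mm along the slope), 64 mm above the bench: where to set the middle of a block's feet; a thin black start line crosses the slope 33 mm below it, where the block's lower side comes.
- slope_foot (a point): point on the surface in mid-width where slope and catch tray meet, 32 mm above the bench.
- tray_floor (a point): middle of the floor of the catch tray, 21 mm above the bench. The floor falls by 8 degrees from the slope's foot to the end (10 mm high) and reaches over ramp x = 0 to -156 mm, walls 46 mm above the bench, a rubber bumper 6 mm thick on its end wall; it has room for two blocks. A block with hardened feet slides into it within a second of being let go on the slope.
- block_1: one of three steel bench blocks that look alike: steel plate 64 x 64 x 20 mm, about 0.6 kg, on four black rubber feet, 6 mm high, near its corners. Origin: middle of the steel's underside, 6 mm above what it stands on; z up, x and y square to its sides; top 20 mm above the origin. Any two facing sides can be gripped (64 mm). Whether its feet still grip cannot be seen.
- block_2: one of three steel bench blocks that look alike: steel plate 64 x 64 x 20 mm, about 0.6 kg, on four black rubber feet, 6 mm high, near its corners. Origin: middle of the steel's underside, 6 mm above what it stands on; z up, x and y square to its sides; top 20 mm above the origin. Any two facing sides can be gripped (64 mm). Whether its feet still grip cannot be seen.
- block_3: one of three steel bench blocks that look alike: steel plate 64 x 64 x 20 mm, about 0.6 kg, on four black rubber feet, 6 mm high, near its corners. Origin: middle of the steel's underside, 6 mm above what it stands on; z up, x and y square to its sides; top 20 mm above the origin. Any two facing sides can be gripped (64 mm). Whether its feet still grip cannot be seen.
- pad: black square rubber pad fixed on the bench, 120 x 120 mm, 12 mm thick. Origin: middle of its underside; x and y square to its sides, z up.
- hammer: chasing hammer lying flat, 59 x 190 x 27 mm, wooden handle along its y axis, steel head at its -y end. Origin: middle of its underside. A bystander.
- red_pliers: pliers with red handles lying flat, 50 x 149 x 12 mm, long side along its y axis. Origin: middle of its underside. A bystander.
- flux_tin: round flat tin, 63 mm across and 24 mm high. Origin: middle of its underside. A bystander.
- calliper: steel vernier calliper lying flat, 53 x 150 x 8 mm, long side along its y axis. Origin: middle of its underside. A bystander.
- matchbox: matchbox 54 x 37 x 16 mm lying flat. Origin: middle of its underside. A bystander.

How it is judged:
By the outcome, as a careful person would: the job done as asked, in the order asked, and still so for the second after the job is handed in, with the robot touching nothing.
It also fails if it takes over 70 s, if anything falls off the work surface, if the arm or the gripper's body presses on something with over 40 N, if the wrist force passes 120 N, or if a joint passes its speed limit or range.

## Working session

There is one attempt and no reset: what is moved stays moved. The work goes in short steps, Python scripts to look and compute and a tool call to move; the robot and the scene stay as the last step left them, time stands still between calls to the robot, and variables do not carry over. Pictures are saved under pics/ and viewed, at most 10 in all, crops included, and the job is handed in when it is done.

Besides the shell and the picture viewer there is one more tool, called after "Request:" by a JSON object that holds its "method" and its "body", one argument or row to a line. step_arm: Moves the arm, as the interface text tells. Its arguments: {"type":"object","properties":{"motion":{"type":"array","items":{"type":"array","items":{"type":"number"}}},"force":{"type":"number"}},"required":["motion"]}

```bash
mkdir -p pics; ls; python3 - <<'E'
from cell import robot
import cv2
for n in("scene","top"):
    cv2.imwrite(f"pics/{n}0.png",robot.snapshot(n)); 
    i=robot.camera_info(n); print(n,i)
print(robot.sense())
E
```

```text
pics
scene {'fx': 369.53252608724887, 'fy': 369.53252608724887, 'cx': 254.4217253970177, 'cy': 196.35847154469923, 'rvec': array([ 2.2547079 , -0.57206328,  0.23998605]), 'tvec': array([-0.39878923,  0.32230688,  0.82565803])}
top {'fx': 429.92539676871604, 'fy': 429.92539676871604, 'cx': 261.9685785708332, 'cy': 191.34669277492188, 'rvec': array([ 2.13645603, -2.16657624,  0.16809234]), 'tvec': array([0.13346259, 0.50370745, 1.17041134])}
{'clock': 0.1, 'joint_positions': array([ 1.22201312e+00,  5.32815254e-02,  1.61415065e+00,  1.78908950e-05,
        1.47599279e+00, -1.18991550e-01]), 'dq': array([-0.00028826,  0.00200421, -0.00341267,  0.00062403, -0.00040669,
        0.00134732]), 'joint_torque': array([ 2.95830596e-04, -3.94901276e+01, -3.71363819e+01, -1.40184643e-04,
        3.86589876e-03,  1.30438798e-05]), 'eef_pos': array([0.14214428, 0.60801239, 0.21099537]), 'eef_rot': array([-3.13977541e+00, -2.35196958e-04,  2.91179907e+00]), 'ft_force': array([ 0.24480417, -0.62453605, -0.20237649]), 'moment': array([ 0.00129428,  0.01745603, -0.03188402]), 'gripper_force': 0.0, 'finger_gap': 0.08519183784902223}
```

View pics/top0.png

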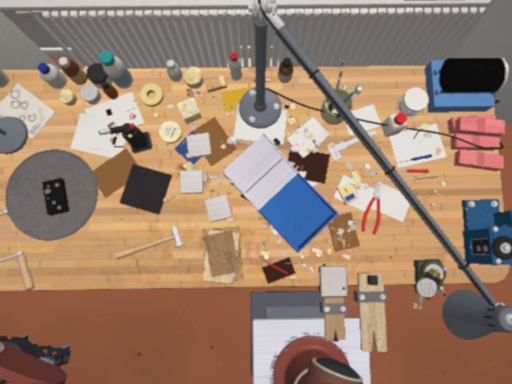

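View pics/scene0.png

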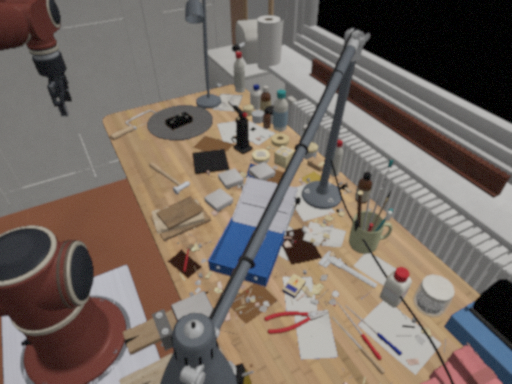

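The top view shows the blocks at about (198,145), (192,182) and (218,208), and the pad at (146,189). The ramp's plate starts at (245,155) and its blue tray runs to about (320,230). A lamp with a post at (260,105) has an arm crossing over to the right.

```bash
cat > h.py <<'E'
import numpy as np, cv2
from cell import robot
from scipy.spatial.transform import Rotation as Rn
C={n:robot.camera_info(n) for n in("scene","top")}
def KRt(n):
    i=C[n]; return np.array([[i["fx"],0,i["cx"]],[0,i["fy"],i["cy"]],[0,0,1]]),cv2.Rodrigues(i["rvec"])[0],np.array(i["tvec"])
def ray(n,p):
    K,R,t=KRt(n); d=R.T@np.linalg.inv(K)@[p[0],p[1],1]; return -R.T@t,d
def onz(n,p,z):
    o,d=ray(n,p); return o+d*(z-o[2])/d[2]
def proj(n,X):
    K,R,t=KRt(n); q=K@(R@np.asarray(X,float)+t); return q[:2]/q[2]
def tri(a,b):
    P=[KRt(n)[0]@np.c_[KRt(n)[1],KRt(n)[2]] for n in("top","scene")]
    X=cv2.triangulatePoints(*P,np.array(a,float),np.array(b,float)).ravel(); return X[:3]/X[3]
def sq(n,mask,z,roi):
    "min-area rectangles of the blobs of a mask within roi, cast onto height z"
    x0,y0,x1,y1=roi; m=np.zeros_like(mask); m[y0:y1,x0:x1]=mask[y0:y1,x0:x1]
    m=cv2.morphologyEx(m,cv2.MORPH_OPEN,np.ones((3,3)))
    out=[]
    for c in cv2.findContours(m,cv2.RETR_EXTERNAL,cv2.CHAIN_APPROX_NONE)[0]:
        if cv2.contourArea(c)<150: continue
        w=np.array([onz(n,p,z)[:2] for p in c[:,0]]); r=cv2.minAreaRect((w*1000).astype(np.float32)); out.append((c[:,0].mean(0).round(),np.round(r[0],1),np.round(r[1],1),round(r[2],1)))
    return out
E
python3 - <<'E'
from h import *
im=cv2.imread("pics/top0.png"); hsv=cv2.cvtColor(im,cv2.COLOR_BGR2HSV)
for p in[(198,145),(192,182),(218,208),(146,189),(170,190),(262,158),(240,175),(290,205)]: print(p,hsv[p[1],p[0]])
grey=cv2.inRange(hsv,(0,0,120),(180,45,215)); 
for r in sq("top",grey,.026,(175,125,236,225)): print("blk",r)
dark=cv2.inRange(hsv,(0,0,0),(180,255,60))
for r in sq("top",dark,.012,(110,150,180,225)): print("pad",r)
blue=cv2.inRange(hsv,(100,120,60),(125,255,255))
for r in sq("top",blue,.04,(220,130,345,255)): print("tray",r)
for nm,z,p in[("rampTL",.083,(224,170)),("rampTR",.083,(265,137)),("trayBL",.046,(305,250)),("trayBR",.046,(335,212))]: print(nm,onz("top",p,z))
print("post base",tri((260,105),(322,195)),"top",tri((262,8),(352,42)),"head",tri((490,315),(195,335)))
c=im[100:260,100:350]; cv2.imwrite("pics/c1.png",cv2.resize(c,None,fx=3,fy=3,interpolation=cv2.INTER_CUBIC))
E
```

```text
(198, 145) [  9  12 214]
(192, 182) [  9  12 215]
(218, 208) [  8  13 213]
(146, 189) [15 11 47]
(170, 190) [ 15 109 225]
(262, 158) [141   9 207]
(240, 175) [146   8 215]
(290, 205) [108 178 175]
blk (array([219., 208.]), array([461.2, 251.3]), array([63.1, 62.9]), 13.3)
blk (array([189., 182.]), array([537.9, 327. ]), array([63.4, 60.3]), 89.3)
blk (array([198., 146.]), array([643.6, 307.9]), array([65.7, 66.4]), 5.2)
pad (array([145., 188.]), array([521.5, 458.9]), array([112.7, 112.3]), 73.3)
tray (array([298., 212.]), array([446.9,  26.9]), array([155.6, 155.9]), 42.6)
rampTL [0.55851614 0.22908568 0.083     ]
rampTR [0.64931672 0.11644019 0.083     ]
trayBL [0.34067378 0.01142741 0.046     ]
trayBR [ 0.44361706 -0.07471205  0.046     ]
post base [0.76843105 0.12877661 0.00080396] top [0.78883299 0.12838188 0.47476484] head [ 0.20763672 -0.31068975  0.36942148]
```

View pics/c1.png

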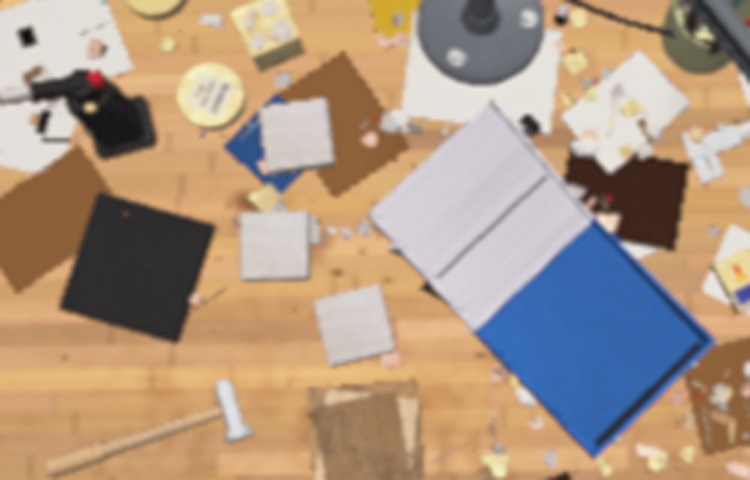

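The crop confirms the layout. The pad spans (62–213, 195–340), the start line runs (440,277)–(548,178), and the flux tin at (210,95) sits close to block 3. Next I fit the ramp frame and plan the first pick.

```bash
cat >> h.py <<'E'
def go(p,rpy,s=None):
    "total turn then shift (mm, in the turned tool frame) from the measured pose"
    s=s or robot.sense(); R0=Rn.from_euler("xyz",s["eef_rot"]); R1=Rn.from_euler("xyz",rpy)
    return np.round((R0.inv()*R1).as_rotvec(),3), np.round(R1.inv().apply(np.array(p)-s["eef_pos"])*1000,1)
E
python3 - <<'E'
from h import *
P=lambda a,z:onz("top",(a[0]/3+100,a[1]/3+100),z)
pts=[((370,213),.089,(140,77)),((492,102),.089,(140,-77)),((595,457),.046,(-156,77)),((712,341),.046,(-156,-77)),((440,277),.0531,(58,74)),((548,178),.0531,(58,-74))]
W=np.array([P(a,z)[:2] for a,z,_ in pts]);L=np.array([l for *_,l in pts])/1000
# rigid 2D fit
wc,lc=W.mean(0),L.mean(0);H=(L-lc).T@(W-wc);th=np.arctan2(H[0,1]-H[1,0],H[0,0]+H[1,1])
R=np.array([[np.cos(th),-np.sin(th)],[np.sin(th),np.cos(th)]]);t=wc-R@lc
print("ramp",t,np.degrees(th),"res mm",((W-(L@R.T+t))*1000).round(1).tolist())
ts=R@[.089,0]+t; print("test",ts)
im=cv2.imread("pics/top0.png");hsv=cv2.cvtColor(im,cv2.COLOR_BGR2HSV)
print("tin",onz("top",(170,132),.024),"mbox",onz("top",(188,110),.016))
# block check in scene view: project estimated top corners' mean
for b in[(.4612,.2513,.026),(.5379,.327,.026),(.6436,.3079,.026),(*ts,.064)]: print(proj("scene",b).round(),proj("top",b).round())
n=cv2.imread("pics/scene0.png")
g=cv2.inRange(cv2.cvtColor(n,cv2.COLOR_BGR2HSV),(0,0,150),(180,40,255))
for r in sq("scene",g,.026,(195,155,285,225)): print("scene blk",r)
print(go((.4612,.2513,.112),(np.pi,0,np.radians(103.3))))
E
```

```text
ramp [0.50263829 0.07967408] 42.45414453050048 res mm [[0.6, -0.6], [-1.8, 1.8], [-0.9, -1.4], [-0.6, 1.4], [5.3, -4.5], [-2.7, 3.2]]
test [0.56830407 0.13974907]
tin [0.68376598 0.38902231 0.024     ] mbox [0.75192616 0.33915293 0.016     ]
[218. 198.] [218. 208.]
[230. 176.] [191. 181.]
[261. 170.] [198. 145.]
[267. 199.] [257. 167.]
scene blk (array([280., 215.]), array([589.3, 107. ]), array([92.4, 34.1]), 58.4)
scene blk (array([218., 198.]), array([463.2, 250.4]), array([61.9, 66.5]), 13.2)
scene blk (array([253., 201.]), array([547.2, 192.4]), array([197.9, 100.3]), 43.9)
scene blk (array([231., 176.]), array([540.6, 326.9]), array([63.8, 62.7]), 87.9)
scene blk (array([263., 170.]), array([648. , 306.5]), array([61.8, 65.5]), 3.7)
(array([-2.000e-03,  1.000e-03,  1.109e+00]), array([-420.5,  228.4,   99. ]))
```

Request:
{"method": "step_arm", "body": {
  "motion": [
    [0, 0, 0, 0, 0, 0.124, 78],
    [0, 0, 0, 0, 0, 0.124, 78],
    [0, 0, 0, 0, 0, 0.124, 78],
    [0, 0, 0, 0, 0, 0.124, 78],
    [0, 0, 0, 0, 0, 0.124, 78],
    [0, 0, 0, 0, 0, 0.124, 78],
    [0, 0, 0, 0, 0, 0.124, 78],
    [0, 0, 0, 0, 0, 0.124, 78],
    [0, 0, 0, 0, 0, 0.117, 78],
    [-20, 10, 0, 0, 0, 0, 78]
  ],
  "force": 60
}}

```text
clock: 0.93
eef_pos: [0.155, 0.5924, 0.2113]
eef_rot: [-3.14, -0.0, 1.802]
ft_force: [-0.4, -0.2, -0.1]
finger_gap: 0.0776
gripper_force: 0.0
```

Request:
{"method": "step_arm", "body": {
  "motion": [
    [-34, 18, 0, 0, 0, 0, 78],
    [-34, 18, 0, 0, 0, 0, 78],
    [-34, 18, 0, 0, 0, 0, 78],
    [-34, 18, 0, 0, 0, 0, 78],
    [-34, 18, 0, 0, 0, 0, 78],
    [-34, 18, 0, 0, 0, 0, 78],
    [-34, 18, 0, 0, 0, 0, 78],
    [-34, 18, 0, 0, 0, 0, 78],
    [-34, 18, 0, 0, 0, 0, 78],
    [-34, 18, 0, 0, 0, 0, 78]
  ]
}}

```text
clock: 1.77
eef_pos: [0.4106, 0.3001, 0.2117]
eef_rot: [-3.141, 0.0, 1.803]
ft_force: [1.0, 0.8, -0.8]
finger_gap: 0.078
gripper_force: 0.0
```

```bash
python3 - <<'E'
from h import *
s=robot.sense();print(s["clock"],s["eef_pos"],s["eef_rot"],s["ft_force"],s["finger_gap"])
print(go((.462,.251,.112),(np.pi,0,np.radians(103.3))))
E
```

```text
1.7667 [0.41063657 0.30014633 0.21173918] [-3.14125931e+00  2.35651883e-05  1.80289711e+00] [ 0.95459463  0.76268454 -0.79791693] 0.07795796135873218
(array([-0.,  0., -0.]), array([-59.6,  38.7,  99.7]))
```

Request:
{"method": "step_arm", "body": {
  "motion": [
    [-30, 19, 15, 0, 0, 0, 78],
    [-30, 20, 15, 0, 0, 0, 78],
    [0, 0, 30, 0, 0, 0, 78],
    [0, 0, 30, 0, 0, 0, 78],
    [0, 0, 20, 0, 0, 0, 78],
    [0, 0, 20, 0, 0, 0, 78],
    [0, 0, 15, 0, 0, 0, 78],
    [0, 0, 10, 0, 0, 0, 78],
    [0, 0, 0, 0, 0, 0, 78],
    [0, 0, 0, 0, 0, 0, 78]
  ]
}}

```text
clock: 2.6
eef_pos: [0.4615, 0.2524, 0.0568]
eef_rot: [-3.141, 0.0, 1.803]
ft_force: [-0.1, 0.7, 0.0]
finger_gap: 0.078
gripper_force: 0.0
```

```bash
python3 - <<'E'
from h import *
s=robot.sense();print(s["clock"],s["eef_pos"],s["ft_force"],s["finger_gap"])
print(go((.462,.251,.012),(np.pi,0,np.radians(103.3))))
cv2.imwrite("pics/c2.png",np.hstack([cv2.resize(robot.snapshot(n)[b:b+100,a:a+130],None,fx=3,fy=3) for n,a,b in(("scene",155,130),("top",155,140))]))
E
```

```text
2.6 [0.46146296 0.25236763 0.05681042] [-0.07878843  0.73493419  0.03544734] 0.07802443391217598
(array([-0.001,  0.   , -0.   ]), array([-1.5,  0.2, 44.8]))
```

View pics/c2.png

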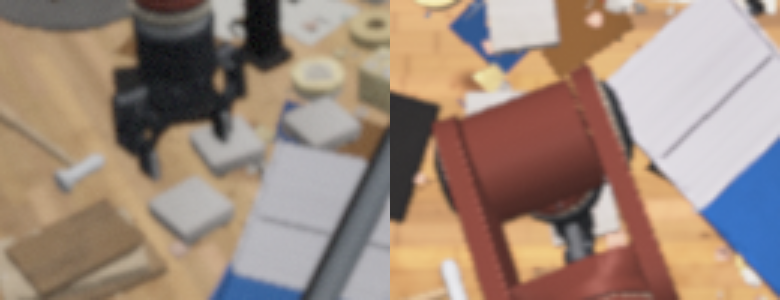

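The scene crop shows the gripper over block 1 at crop (190,205), with the fingertips at about (150,177) and (225,138). The next script holds those tips against projections.

```bash
python3 - <<'E'
from h import *
d=np.array([np.cos(.232),np.sin(.232),0])
for z in(.04,.05,.06,.07,.08):
  print(z,[proj("scene",np.array([.4615,.2524,z])+k*.045*d).round(1) for k in(-1,1)])
E
```

```text
0.04 [array([205.4, 200.8]), array([229.1, 187.4])]
0.05 [array([205.1, 198.3]), array([228.9, 185. ])]
0.06 [array([204.8, 195.8]), array([228.7, 182.5])]
0.07 [array([204.4, 193.3]), array([228.5, 180. ])]
0.08 [array([204.1, 190.8]), array([228.3, 177.5])]
```

```bash
python3 - <<'E'
from h import *
d=np.array([np.cos(2.912+1.571),np.sin(2.912+1.571),0])
for z in(.198,.21,.225,.24): print(z,[(proj(n,np.array([.1421,.608,z])+k*.045*d).round(1)) for n in("scene","top") for k in(-1,1)])
a=cv2.imread("pics/scene0.png")[50:130,20:100]; b=robot.snapshot("scene")[140:220,180:260]
cv2.imwrite("pics/c3.png",np.hstack([cv2.resize(x,None,fx=5,fy=5,interpolation=cv2.INTER_NEAREST) for x in(a,b)]))
E
```

```text
0.198 [array([ 72.6, 114.2]), array([ 69.9, 129.1]), array([ 36.5, 336.2]), array([ 74.3, 344.8])]
0.21 [array([ 71.3, 110.8]), array([ 68.5, 125.6]), array([ 33.8, 337.2]), array([ 72.1, 345.9])]
0.225 [array([ 69.6, 106.5]), array([ 66.7, 121.2]), array([ 30.3, 338.5]), array([ 69.2, 347.3])]
0.24 [array([ 68. , 102.2]), array([ 64.9, 116.7]), array([ 26.8, 339.8]), array([ 66.3, 348.8])]
```

View pics/c3.png

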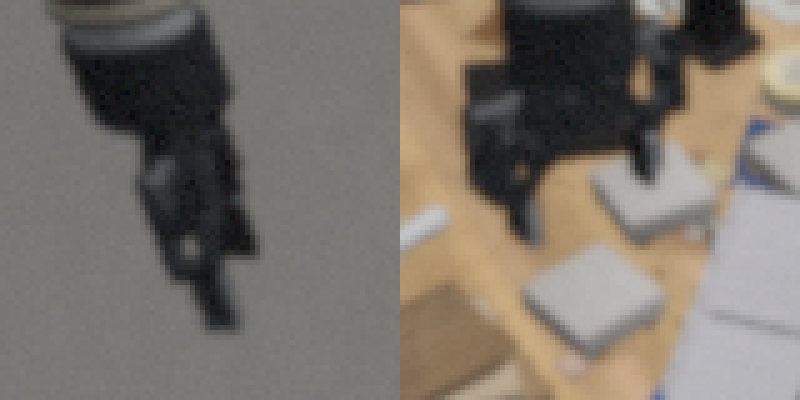

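The left half shows the start pose and the right half shows now. In both, the visible tips project about 30 mm higher than the TCP suggests. I'll go down watching force and gap.

Request:
{"method": "step_arm", "body": {
  "motion": [
    [-1.5, 0, 10, 0, 0, 0, 78],
    [0, 0, 10, 0, 0, 0, 78],
    [0, 0, 8, 0, 0, 0, 78],
    [0, 0, 6, 0, 0, 0, 78],
    [0, 0, 4, 0, 0, 0, 78],
    [0, 0, 3, 0, 0, 0, 78],
    [0, 0, 0, 0, 0, 0, 78],
    [0, 0, 0, 0, 0, 0, 78],
    [0, 0, 0, 0, 0, 0, 78],
    [0, 0, 0, 0, 0, 0, 78]
  ]
}}

```text
clock: 3.58
eef_pos: [0.4626, 0.2512, 0.0166]
eef_rot: [3.141, -0.0, 1.803]
ft_force: [0.6, 0.3, 0.5]
finger_gap: 0.078
gripper_force: 0.0
```

Request:
{"method": "step_arm", "body": {
  "motion": [
    [0, 0, 0, 0, 0, 0, 74],
    [0, 0, 0, 0, 0, 0, 70],
    [0, 0, 0, 0, 0, 0, 67],
    [0, 0, 0, 0, 0, 0, 65],
    [0, 0, 0, 0, 0, 0, 63],
    [0, 0, 0, 0, 0, 0, 61],
    [0, 0, 0, 0, 0, 0, 60],
    [0, 0, 0, 0, 0, 0, 60],
    [0, 0, 0, 0, 0, 0, 60],
    [0, 0, 0, 0, 0, 0, 60]
  ],
  "force": 60
}}

```text
clock: 4.42
eef_pos: [0.4621, 0.251, 0.0161]
eef_rot: [-3.142, -0.0, 1.803]
ft_force: [0.3, -0.2, 0.6]
finger_gap: 0.0598
gripper_force: 0.0
```

```bash
python3 - <<'E'
from h import *
b=robot.snapshot("scene")[140:220,180:260]
cv2.imwrite("pics/c4.png",cv2.resize(b,None,fx=5,fy=5,interpolation=cv2.INTER_NEAREST))
E
```

```text
(no output)
```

View pics/c4.png

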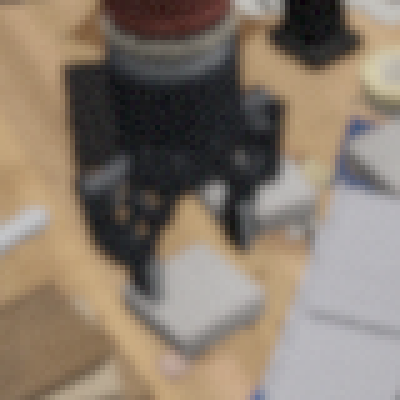

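Crop c4 shows the fingers closed to 60 mm with no force, the left tip at (150,297) overlapping the block's top. So the fingers are either above the block or behind it. I'll settle that with both views.

```bash
python3 - <<'E'
from h import *
d=np.array([np.cos(.232),np.sin(.232),0]); c=np.array([.462,.251,0])
for z in(.02,.03,.04,.05): print(z,[proj("scene",c+[0,0,z]+k*.033*d).round(1) for k in(-1,1)])
for z in(.0,.05,.1,.15,.2,.3): print(z,proj("top",c+[0,0,z]).round(1))
# intersect scene rays of tips w/ tip midpoint
m=(np.array([210,199.4])+[229,189.6])/2
for z in(.005,.015,.03,.04): print(z,onz("scene",m,z).round(4))
t=robot.snapshot("top")[150:250,170:270]; s=robot.snapshot("scene")[110:210,180:280]
cv2.imwrite("pics/c5.png",np.hstack([cv2.resize(x,None,fx=4,fy=4,interpolation=cv2.INTER_CUBIC) for x in(t,s)]))
E
```

```text
0.02 [array([209.6, 204. ]), array([226.7, 194.2])]
0.03 [array([209.3, 201.6]), array([226.5, 191.8])]
0.04 [array([209. , 199.2]), array([226.3, 189.4])]
0.05 [array([208.7, 196.7]), array([226.1, 186.9])]
0.0 [218.7 208.7]
0.05 [217.  206.8]
0.1 [215.3 204.8]
0.15 [213.3 202.5]
0.2 [211.2 200.1]
0.3 [206.4 194.4]
0.005 [0.4796 0.2837 0.005 ]
0.015 [0.4757 0.2733 0.015 ]
0.03 [0.4699 0.2577 0.03  ]
0.04 [0.466  0.2473 0.04  ]
```

View pics/c5.png

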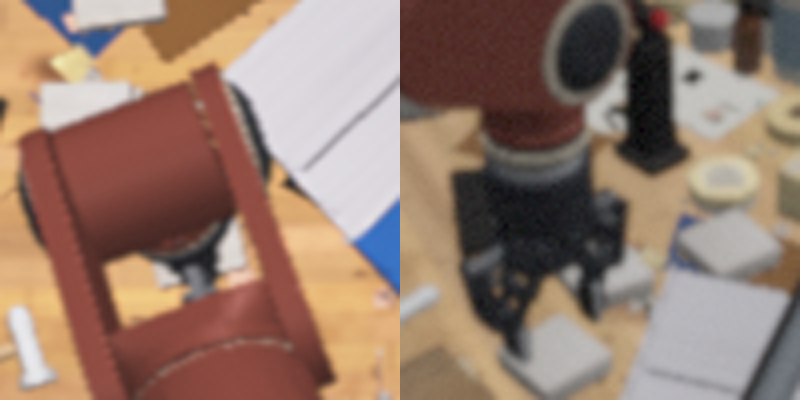

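The tips sit about 24 mm above the reported TCP: at 60 mm the gap would otherwise have met steel. I'll reopen and go lower in small steps.

Request:
{"method": "step_arm", "body": {
  "motion": [
    [0, 0, 0, 0, 0, 0, 76],
    [0, 0, 0, 0, 0, 0, 76],
    [0, 0, 0, 0, 0, 0, 76],
    [0, 0, 5, 0, 0, 0, 76],
    [0, 0, 5, 0, 0, 0, 76],
    [0, 0, 5, 0, 0, 0, 76],
    [0, 0, 5, 0, 0, 0, 76],
    [0, 0, 3, 0, 0, 0, 76],
    [0, 0, 0, 0, 0, 0, 76],
    [0, 0, 0, 0, 0, 0, 76]
  ]
}}

```text
clock: 5.4
eef_pos: [0.4619, 0.2509, -0.0073]
eef_rot: [-3.141, 0.0, 1.803]
ft_force: [0.1, -0.4, 0.3]
finger_gap: 0.0761
gripper_force: 0.0
```

Request:
{"method": "step_arm", "body": {
  "motion": [
    [0, 0, 0, 0, 0, 0, 74],
    [0, 0, 0, 0, 0, 0, 70],
    [0, 0, 0, 0, 0, 0, 67],
    [0, 0, 0, 0, 0, 0, 65],
    [0, 0, 0, 0, 0, 0, 63],
    [0, 0, 0, 0, 0, 0, 61],
    [0, 0, 0, 0, 0, 0, 60],
    [0, 0, 0, 0, 0, 0, 58],
    [0, 0, 0, 0, 0, 0, 58],
    [0, 0, 0, 0, 0, 0, 58]
  ],
  "force": 40
}}

```text
clock: 6.23
eef_pos: [0.4623, 0.2511, -0.0063]
eef_rot: [3.141, -0.0, 1.803]
ft_force: [-2.6, -0.5, 4.7]
finger_gap: 0.0627
gripper_force: 44.4
```

Request:
{"method": "step_arm", "body": {
  "motion": [
    [0, 0, 0, 0, 0, 0, 72],
    [0, 0, 0, 0, 0, 0, 72],
    [0, 0, 3, 0, 0, 0, 72],
    [0, 0, 3, 0, 0, 0, 72],
    [0, 0, 2, 0, 0, 0, 72],
    [0, 0, 0, 0, 0, 0, 68],
    [0, 0, 0, 0, 0, 0, 64],
    [0, 0, 0, 0, 0, 0, 60],
    [0, 0, 0, 0, 0, 0, 58],
    [0, 0, 0, 0, 0, 0, 58]
  ],
  "force": 60
}}

```text
clock: 7.07
eef_pos: [0.4623, 0.2511, -0.0147]
eef_rot: [3.141, -0.0, 1.803]
ft_force: [-1.2, -0.6, 1.6]
finger_gap: 0.0626
gripper_force: 67.5
```

Request:
{"method": "step_arm", "body": {
  "motion": [
    [0, 0, 0, 0, 0, 0, 58],
    [0, 0, -5, 0, 0, 0, 58],
    [0, 0, -10, 0, 0, 0, 58],
    [0, 0, -15, 0, 0, 0, 58],
    [0, 0, -20, 0, 0, 0, 58],
    [0, 0, -25, 0, 0, 0, 58],
    [0, 0, -25, 0, 0, 0, 58],
    [0, 0, -25, 0, 0, 0, 58],
    [0, 0, -25, 0, 0, 0, 58],
    [0, 0, 0, 0, 0, 0, 58]
  ]
}}

```text
clock: 7.9
eef_pos: [0.4652, 0.2522, 0.1413]
eef_rot: [3.131, -0.001, 1.803]
ft_force: [2.1, 1.7, -3.6]
finger_gap: 0.0625
gripper_force: 67.4
```

```bash
python3 - <<'E'
from h import *
s=robot.sense();print(s["clock"],s["eef_pos"],s["ft_force"],s["finger_gap"],s["gripper_force"])
im=robot.snapshot("scene"); g=cv2.inRange(cv2.cvtColor(im,cv2.COLOR_BGR2HSV),(0,0,150),(180,40,255))
cv2.imwrite("pics/c6.png",np.hstack([cv2.resize(im[90:220,170:300],None,fx=3,fy=3,interpolation=cv2.INTER_CUBIC),cv2.resize(robot.snapshot("top")[150:280,150:280],None,fx=3,fy=3)]))
for z in(.08,.1,.12,.14,.16): print(z,proj("scene",(*s["eef_pos"][:2],z)).round(1))
th=np.radians(42.45)
X=np.array([np.cos(th)*np.cos(.349),np.sin(th)*np.cos(.349),np.sin(.349)]);Z=np.array([np.cos(th)*np.sin(.349),np.sin(th)*np.sin(.349),-np.cos(.349)])
R=Rn.from_matrix(np.c_[X,np.cross(Z,X),Z]); print("rpy",R.as_euler("xyz"))
print("vert turn",go((.5683,.1397,.15),(np.pi,0,th)))
E
```

```text
7.9 [0.46522636 0.25224316 0.14130528] [ 2.05984514  1.73755555 -3.58957585] 0.06250305129266528 67.38067030906677
0.08 [217.6 183.6]
0.1 [217.1 178.4]
0.12 [216.6 173.1]
0.14 [216.  167.7]
0.16 [215.5 162.1]
rpy [ 3.14159265 -0.349       0.74089227]
vert turn (array([ 1.000e-03, -1.000e-03,  1.062e+00]), array([  3. , 153.7, -14.5]))
```

View pics/c6.png

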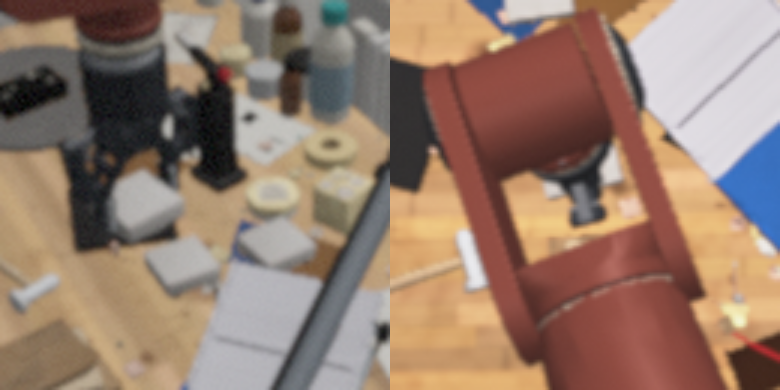

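Block 1 is in the grasp, its top at about (218,157), consistent with the lift. Its feet lie about 15 mm behind the reported TCP. I'll turn, carry it over the ramp and tilt.

Request:
{"method": "step_arm", "body": {
  "motion": [
    [0, 0, -2, 0, 0, 0.118, 58],
    [0, 0, -2, 0, 0, 0.118, 58],
    [0, 0, 0, 0, 0, 0.118, 58],
    [0, 0, 0, 0, 0, 0.118, 58],
    [0, 0, 0, 0, 0, 0.118, 58],
    [0, 0, 0, 0, 0, 0.118, 58],
    [0, 0, 0, 0, 0, 0.118, 58],
    [0, 0, 0, 0, 0, 0.118, 58],
    [0, 0, 0, 0, 0, 0.118, 58],
    [0, 8, 0, 0, 0, 0, 58]
  ]
}}

```text
clock: 8.83
eef_pos: [0.4649, 0.2449, 0.1354]
eef_rot: [-3.138, 0.006, 0.74]
ft_force: [0.3, -0.4, -5.9]
finger_gap: 0.0625
gripper_force: 67.2
```

Request:
{"method": "step_arm", "body": {
  "motion": [
    [0, 18, 0, 0, 0, 0, 58],
    [0, 24, 0, 0, 0, 0, 58],
    [0, 24, 0, 0, 0, 0, 58],
    [0, 24, 0, 0, 0, 0, 58],
    [0, 24, 0, 0, 0, 0, 58],
    [0, 18, 0, 0, 0, 0, 58],
    [0, 13, 0, 0, 0.116, 0, 58],
    [0, 0, 0, 0, 0.116, 0, 58],
    [0, 0, 0, 0, 0.117, 0, 58],
    [0, 0, 0, 0, 0, 0, 58]
  ]
}}

```text
clock: 9.67
eef_pos: [0.5594, 0.1354, 0.1318]
eef_rot: [-3.135, -0.341, 0.739]
ft_force: [-2.4, -0.4, -8.3]
finger_gap: 0.0624
gripper_force: 67.8
```

```bash
cat >> h.py <<'E'
RAMP=(np.pi,-.349,.741)
E
python3 - <<'E'
from h import *
a=robot.snapshot("scene");b=robot.snapshot("top")
s=robot.sense();print(s["clock"],s["eef_pos"],s["eef_rot"],s["ft_force"],s["finger_gap"])
R=Rn.from_euler("xyz",s["eef_rot"]).as_matrix()
for nm,c in(("tool",s["eef_pos"]-.041*R[:,2]),("world",s["eef_pos"]+[0,0,.030]-.011*R[:,2])): print(nm,c,proj("scene",c).round(1),proj("top",c).round(1))
cv2.imwrite("pics/c7.png",np.hstack([cv2.resize(x,None,fx=4,fy=4,interpolation=cv2.INTER_CUBIC) for x in(a[100:220,200:300],b[100:220,200:300])]))
E
```

```text
9.7667 [0.56329285 0.13685679 0.1361357 ] [-3.13926501 -0.34305284  0.74012913] [-0.50239811  0.01652129 -4.78287155] 0.06293042640436441
tool [0.55317428 0.12748599 0.17474661] [264.4 172.9] [261.8 164.5]
world [0.56057811 0.13434267 0.17649473] [265.6 170.1] [259.  161.5]
```

View pics/c7.png

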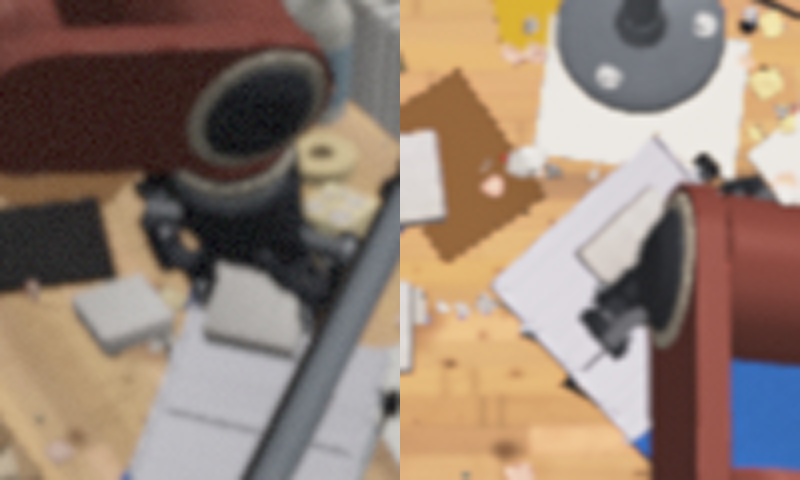

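In the top half, the block's upper edge runs (578,250)–(650,188), which matches the offset being fixed along the tool: predicted (252.7,154.5), seen (253.5,154.8). I'll work with that offset.

```bash
python3 - <<'E'
from h import *
print(go((.5720,.1431,.0502),RAMP))
E
```

```text
(array([-0.002,  0.006, -0.001]), array([-19.4,   1.3,  84.4]))
```

Request:
{"method": "step_arm", "body": {
  "motion": [
    [-10, 1, 10, 0, 0.006, 0, 58],
    [-9, 0, 15, 0, 0, 0, 58],
    [0, 0, 15, 0, 0, 0, 58],
    [0, 0, 15, 0, 0, 0, 58],
    [0, 0, 10, 0, 0, 0, 58],
    [0, 0, 7, 0, 0, 0, 58],
    [0, 0, 4, 0, 0, 0, 58],
    [0, 0, 0, 0, 0, 0, 58],
    [0, 0, 0, 0, 0, 0, 58],
    [0, 0, 0, 0, 0, 0, 58]
  ]
}}

```text
clock: 10.6
eef_pos: [0.5731, 0.1431, 0.0623]
eef_rot: [3.14, -0.356, 0.742]
ft_force: [-0.5, 1.0, -4.7]
finger_gap: 0.0629
gripper_force: 67.9
```

```bash
python3 - <<'E'
from h import *
s=robot.sense(); print(s["ft_force"],go((.5720,.1431,.0502),RAMP))
E
```

```text
[-0.48824793  0.9699486  -4.70336779] (array([ 0.001, -0.007,  0.   ]), array([-4.9, -0.7, 11.1]))
```

Request:
{"method": "step_arm", "body": {
  "motion": [
    [-2.5, -0.5, 2, 0, -0.007, 0, 58],
    [-2.5, 0, 2, 0, 0, 0, 58],
    [0, 0, 2, 0, 0, 0, 58],
    [0, 0, 1, 0, 0, 0, 58],
    [0, 0, 1, 0, 0, 0, 58],
    [0, 0, 1, 0, 0, 0, 58],
    [0, 0, 0, 0, 0, 0, 58],
    [0, 0, 0, 0, 0, 0, 58],
    [0, 0, 0, 0, 0, 0, 58],
    [0, 0, 0, 0, 0, 0, 58]
  ]
}}

```text
clock: 11.43
eef_pos: [0.5709, 0.1424, 0.0512]
eef_rot: [3.141, -0.348, 0.741]
ft_force: [0.6, 0.2, -5.6]
finger_gap: 0.0629
gripper_force: 67.9
```

Request:
{"method": "step_arm", "body": {
  "motion": [
    [0, 0, 0.5, 0, 0, 0, 58],
    [0, 0, 0.5, 0, 0, 0, 58],
    [0, 0, 0, 0, 0, 0, 58],
    [0, 0, 0, 0, 0, 0, 58],
    [0, 0, 0, 0, 0, 0, 58],
    [0, 0, 0, 0, 0, 0, 58],
    [0, 0, 0, 0, 0, 0, 58],
    [0, 0, 0, 0, 0, 0, 58],
    [0, 0, 0, 0, 0, 0, 58],
    [0, 0, 0, 0, 0, 0, 58]
  ]
}}

```text
clock: 12.27
eef_pos: [0.5711, 0.1426, 0.0502]
eef_rot: [3.142, -0.348, 0.741]
ft_force: [0.7, 0.2, -5.7]
finger_gap: 0.0624
gripper_force: 67.9
```

Request:
{"method": "step_arm", "body": {
  "motion": [
    [0, 0, 1, 0, 0, 0, 58],
    [0, 0, 0, 0, 0, 0, 58],
    [0, 0, 0, 0, 0, 0, 58],
    [0, 0, 0.5, 0, 0, 0, 58],
    [0, 0, 0, 0, 0, 0, 58],
    [0, 0, 0, 0, 0, 0, 58],
    [0, 0, 0.5, 0, 0, 0, 58],
    [0, 0, 0, 0, 0, 0, 58],
    [0, 0, 0, 0, 0, 0, 58],
    [0, 0, 0, 0, 0, 0, 58]
  ]
}}

```text
clock: 13.1
eef_pos: [0.5723, 0.1431, 0.0493]
eef_rot: [3.141, -0.349, 0.741]
ft_force: [-5.6, -2.4, 5.0]
finger_gap: 0.0625
gripper_force: 69.3
```

Contact. Releasing block 1.

Request:
{"method": "step_arm", "body": {
  "motion": [
    [0, 0, 0, 0, 0, 0, 76],
    [0, 0, 0, 0, 0, 0, 78],
    [0, 0, 0, 0, 0, 0, 78],
    [0, 0, 0, 0, 0, 0, 78],
    [0, 0, 0, 0, 0, 0, 78],
    [0, 0, 0, 0, 0, 0, 78],
    [0, 0, 0, 0, 0, 0, 78],
    [0, 0, 0, 0, 0, 0, 78],
    [0, 0, 0, 0, 0, 0, 78],
    [0, 0, 0, 0, 0, 0, 78]
  ]
}}

```text
clock: 13.93
eef_pos: [0.5716, 0.1431, 0.0483]
eef_rot: [3.142, -0.348, 0.741]
ft_force: [-0.0, -0.5, -0.3]
finger_gap: 0.0781
gripper_force: 0.0
```

```bash
python3 - <<'E'
from h import *
a=robot.snapshot("scene");b=robot.snapshot("top"); cv2.imwrite("pics/s8.png",a); cv2.imwrite("pics/t8.png",b)
for n,im in(("scene",a),("top",b)):
    g=cv2.inRange(cv2.cvtColor(im,cv2.COLOR_BGR2HSV),(0,0,120),(180,45,235))
    # grey fraction inside the tray area and at the test spot
    th=np.radians(42.45);o=np.array([.5026,.0797]);R=np.array([[np.cos(th),-np.sin(th)],[np.sin(th),np.cos(th)]])
    for x in(89,40,0,-40,-80,-115,-140):
        z=(.032+.364*x/1000 if x>0 else .032+.14*x/1000)+.026
        p=[proj(n,(*(R@[x/1000,y]+o),z)).round().astype(int) for y in(-.03,0,.03)]
        print(n,x,[cv2.cvtColor(im,cv2.COLOR_BGR2HSV)[q[1],q[0]].tolist() for q in p])
E
```

```text
scene 89 [[101, 24, 116], [125, 8, 187], [120, 5, 188]]
scene 40 [[105, 24, 126], [130, 9, 176], [126, 7, 182]]
scene 0 [[104, 23, 122], [126, 7, 185], [126, 7, 190]]
scene -40 [[104, 24, 118], [110, 124, 113], [107, 161, 160]]
scene -80 [[105, 26, 116], [109, 123, 112], [111, 84, 164]]
scene -115 [[111, 106, 106], [12, 24, 54], [18, 7, 178]]
scene -140 [[108, 63, 101], [165, 9, 57], [15, 9, 173]]
top 89 [[150, 4, 64], [132, 13, 95], [139, 10, 208]]
top 40 [[4, 133, 144], [4, 129, 87], [14, 51, 106]]
top 0 [[4, 132, 91], [140, 74, 83], [4, 136, 139]]
top -40 [[120, 93, 104], [108, 177, 184], [170, 97, 145]]
top -80 [[4, 126, 75], [4, 140, 142], [4, 132, 153]]
top -115 [[4, 138, 122], [4, 139, 130], [4, 138, 142]]
top -140 [[4, 139, 143], [7, 92, 114], [4, 138, 139]]
```

The warm-grey block pixels are gone from the test spot and show at the tray's lower end, so block 1 slid and is a reject. Now block 2.

Request:
{"method": "step_arm", "body": {
  "motion": [
    [0, 0, -15, 0, 0, 0, 78],
    [0, 0, -30, 0, 0, 0, 78],
    [0, 0, -30, 0, 0, 0, 78],
    [0, 0, -30, 0, 0, 0, 78],
    [0, 0, 0, 0, -0.116, 0, 78],
    [0, 0, 0, 0, -0.116, 0, 78],
    [0, 0, 0, 0, -0.116, 0, 78],
    [0, -10, 0, 0, 0, -0.115, 78],
    [0, -15, 0, 0, 0, -0.115, 78],
    [0, -15, 0, 0, 0, -0.115, 78]
  ]
}}

```text
clock: 14.87
eef_pos: [0.5148, 0.1453, 0.1466]
eef_rot: [-3.141, 0.0, 1.092]
ft_force: [-0.3, -0.7, -0.9]
finger_gap: 0.0781
gripper_force: 0.0
```

Request:
{"method": "step_arm", "body": {
  "motion": [
    [0, 0, 0, 0, 0, -0.115, 78],
    [0, 0, 0, 0, 0, -0.115, 78],
    [0, 0, 0, 0, 0, -0.115, 78],
    [0, 0, 0, 0, 0, -0.115, 78],
    [0, 0, 0, 0, 0, 0, 78],
    [30, 0, 0, 0, 0, 0, 78],
    [30, 0, 0, 0, 0, 0, 78],
    [30, 0, 0, 0, 0, 0, 78],
    [20, 0, 0, 0, 0, 0, 78],
    [0, 0, 0, 0, 0, 0, 78]
  ]
}}

```text
clock: 15.7
eef_pos: [0.5172, 0.2577, 0.147]
eef_rot: [3.142, -0.001, 1.546]
ft_force: [0.5, 0.2, -0.6]
finger_gap: 0.078
gripper_force: 0.0
```

```bash
python3 - <<'E'
from h import *
print(robot.sense()["eef_pos"],go((.539,.327,-.015),(np.pi,0,1.545)))
E
```

```text
[0.51722479 0.25765583 0.14703078] (array([ 0.   , -0.001,  0.001]), array([ 69.9,  20. , 162. ]))
```

Request:
{"method": "step_arm", "body": {
  "motion": [
    [25, 7, 0, 0, 0, 0, 78],
    [25, 7, 0, 0, 0, 0, 78],
    [20, 6, 0, 0, 0, 0, 78],
    [0, 0, 15, 0, 0, 0, 78],
    [0, 0, 25, 0, 0, 0, 78],
    [0, 0, 25, 0, 0, 0, 78],
    [0, 0, 25, 0, 0, 0, 78],
    [0, 0, 15, 0, 0, 0, 78],
    [0, 0, 0, 0, 0, 0, 78],
    [0, 0, 0, 0, 0, 0, 78]
  ]
}}

```text
clock: 16.53
eef_pos: [0.5385, 0.323, 0.0409]
eef_rot: [-3.139, 0.001, 1.544]
ft_force: [-0.1, 0.8, 0.4]
finger_gap: 0.0781
gripper_force: 0.0
```

```bash
python3 - <<'E'
from h import *
print(robot.sense()["eef_pos"],go((.539,.327,-.015),(np.pi,0,1.545)))
E
```

```text
[0.53849547 0.3230466  0.04092129] (array([-0.002,  0.001, -0.001]), array([ 4. ,  0.4, 55.9]))
```

Request:
{"method": "step_arm", "body": {
  "motion": [
    [4, 0, 10, 0, 0, 0, 78],
    [0, 0, 12, 0, 0, 0, 78],
    [0, 0, 12, 0, 0, 0, 78],
    [0, 0, 10, 0, 0, 0, 78],
    [0, 0, 7, 0, 0, 0, 78],
    [0, 0, 4, 0, 0, 0, 78],
    [0, 0, 0, 0, 0, 0, 76],
    [0, 0, 0, 0, 0, 0, 72],
    [0, 0, 0, 0, 0, 0, 68],
    [0, 0, 0, 0, 0, 0, 66]
  ]
}}

```text
clock: 17.37
eef_pos: [0.5393, 0.3283, -0.0124]
eef_rot: [-3.142, -0.0, 1.546]
ft_force: [-2.3, 0.2, 1.3]
finger_gap: 0.0664
gripper_force: 1.0
```

Request:
{"method": "step_arm", "body": {
  "motion": [
    [0, 0, 0, 0, 0, 0, 62],
    [0, 0, 0, 0, 0, 0, 58],
    [0, 0, 0, 0, 0, 0, 58],
    [0, 0, 0, 0, 0, 0, 58],
    [0, 0, -5, 0, 0, 0, 58],
    [0, 0, -15, 0, 0, 0, 58],
    [0, 0, -25, 0, 0, 0, 58],
    [0, 0, -35, 0, 0, 0, 58],
    [0, 0, -40, 0, 0, 0, 58],
    [0, 0, -40, 0, 0, 0, 58]
  ]
}}

```text
clock: 18.2
eef_pos: [0.5378, 0.3272, 0.147]
eef_rot: [-3.139, 0.002, 1.546]
ft_force: [1.7, -0.0, -5.9]
finger_gap: 0.0621
gripper_force: 67.9
```

```bash
python3 - <<'E'
from h import *
s=robot.sense();print(s["eef_pos"],s["ft_force"],s["finger_gap"],go((.572,.143,.15),(np.pi,0,.741)))
E
```

```text
[0.53784587 0.32715135 0.14698265] [ 1.65064208 -0.01645688 -5.94817691] 0.0621487558846001 (array([-0.002,  0.003,  0.805]), array([-99.1, 158.9,  -3. ]))
```

Request:
{"method": "step_arm", "body": {
  "motion": [
    [0, 0, -5, 0, 0, 0.115, 58],
    [0, 0, -5, 0, 0, 0.115, 58],
    [0, 0, 0, 0, 0, 0.115, 58],
    [0, 0, 0, 0, 0, 0.115, 58],
    [0, 0, 0, 0, 0, 0.115, 58],
    [0, 0, 0, 0, 0, 0.115, 58],
    [0, 0, 0, 0, 0, 0.115, 58],
    [-10, 16, 0, 0, 0, 0, 58],
    [-16, 25, 0, 0, 0, 0, 58],
    [-16, 25, 0, 0, 0, 0, 58]
  ]
}}

```text
clock: 19.03
eef_pos: [0.5519, 0.2503, 0.1562]
eef_rot: [-3.141, 0.002, 0.743]
ft_force: [1.0, -0.2, -6.3]
finger_gap: 0.0622
gripper_force: 68.0
```

Request:
{"method": "step_arm", "body": {
  "motion": [
    [-16, 25, 0, 0, 0, 0, 58],
    [-16, 25, 0, 0, 0, 0, 58],
    [-14, 23, 0, 0, 0, 0, 58],
    [-10, 18, 0, 0, 0, 0, 58],
    [0, 0, 0, 0, 0.116, 0, 58],
    [0, 0, 0, 0, 0.116, 0, 58],
    [0, 0, 0, 0, 0.117, 0, 58],
    [0, 0, 0, 0, 0, 0, 58],
    [0, 0, 0, 0, 0, 0, 58],
    [0, 0, 0, 0, 0, 0, 58]
  ]
}}

```text
clock: 19.87
eef_pos: [0.5732, 0.146, 0.1575]
eef_rot: [3.141, -0.348, 0.741]
ft_force: [0.7, -0.2, -5.9]
finger_gap: 0.0624
gripper_force: 68.3
```

```bash
python3 - <<'E'
from h import *
s=robot.sense();print(s["eef_pos"],s["ft_force"],s["finger_gap"],go((.572,.143,.0493),RAMP))
E
```

```text
[0.57317177 0.14601094 0.15749533] [ 0.74686261 -0.24221588 -5.94714596] 0.06238865347802137 (array([0.001, 0.001, 0.   ]), array([-39.7,   1.4, 100.7]))
```

Request:
{"method": "step_arm", "body": {
  "motion": [
    [-14, 1, 10, 0, 0, 0, 58],
    [-14, 0, 16, 0, 0, 0, 58],
    [-12, 0, 20, 0, 0, 0, 58],
    [0, 0, 18, 0, 0, 0, 58],
    [0, 0, 14, 0, 0, 0, 58],
    [0, 0, 8, 0, 0, 0, 58],
    [0, 0, 5, 0, 0, 0, 58],
    [0, 0, 3, 0, 0, 0, 58],
    [0, 0, 0, 0, 0, 0, 58],
    [0, 0, 0, 0, 0, 0, 58]
  ]
}}

```text
clock: 20.7
eef_pos: [0.5705, 0.1418, 0.056]
eef_rot: [3.14, -0.35, 0.742]
ft_force: [0.0, -0.3, -6.9]
finger_gap: 0.0626
gripper_force: 68.3
```

```bash
python3 - <<'E'
from h import *
s=robot.sense();print(s["eef_pos"],s["ft_force"],s["finger_gap"],go((.572,.143,.0493),RAMP))
E
```

```text
[0.57046209 0.14180441 0.05602113] [ 0.01417862 -0.3402396  -6.93179362] 0.06258293371334979 (array([ 0.001, -0.001,  0.001]), array([-0.5,  0.2,  7. ]))
```

Request:
{"method": "step_arm", "body": {
  "motion": [
    [0, 0, 2, 0, 0, 0, 58],
    [0, 0, 1, 0, 0, 0, 58],
    [0, 0, 1, 0, 0, 0, 58],
    [0, 0, 0.5, 0, 0, 0, 58],
    [0, 0, 0.5, 0, 0, 0, 58],
    [0, 0, 0.5, 0, 0, 0, 58],
    [0, 0, 0, 0, 0, 0, 58],
    [0, 0, 0, 0, 0, 0, 58],
    [0, 0, 0, 0, 0, 0, 58],
    [0, 0, 0, 0, 0, 0, 58]
  ]
}}

```text
clock: 21.53
eef_pos: [0.5725, 0.1428, 0.0524]
eef_rot: [3.14, -0.351, 0.742]
ft_force: [-5.1, -2.4, 5.4]
finger_gap: 0.0623
gripper_force: 69.9
```

Request:
{"method": "step_arm", "body": {
  "motion": [
    [0, 0, 0.5, 0, 0, 0, 58],
    [0, 0, 0, 0, 0, 0, 58],
    [0, 0, 0.5, 0, 0, 0, 58],
    [0, 0, 0, 0, 0, 0, 58],
    [0, 0, 0, 0, 0, 0, 58],
    [0, 0, 0, 0, 0, 0, 58],
    [0, 0, 0, 0, 0, 0, 58],
    [0, 0, 0, 0, 0, 0, 58],
    [0, 0, 0, 0, 0, 0, 58],
    [0, 0, 0, 0, 0, 0, 58]
  ]
}}

```text
clock: 22.37
eef_pos: [0.5734, 0.1429, 0.0527]
eef_rot: [3.139, -0.352, 0.742]
ft_force: [-7.7, -3.8, 11.1]
finger_gap: 0.0626
gripper_force: 70.5
```

Request:
{"method": "step_arm", "body": {
  "motion": [
    [0, 0, 0, 0, 0, 0, 76],
    [0, 0, 0, 0, 0, 0, 78],
    [0, 0, 0, 0, 0, 0, 78],
    [0, 0, 0, 0, 0, 0, 78],
    [0, 0, 0, 0, 0, 0, 78],
    [0, 0, 0, 0, 0, 0, 78],
    [0, 0, 0, 0, 0, 0, 78],
    [0, 0, 0, 0, 0, 0, 78],
    [0, 0, 0, 0, 0, 0, 78],
    [0, 0, 0, 0, 0, 0, 78]
  ]
}}

```text
clock: 23.2
eef_pos: [0.5712, 0.1432, 0.0488]
eef_rot: [-3.142, -0.349, 0.741]
ft_force: [0.2, -0.1, 0.1]
finger_gap: 0.0778
gripper_force: 0.0
```

```bash
cat >> h.py <<'E'
def chk():
    a=cv2.cvtColor(robot.snapshot("scene"),cv2.COLOR_BGR2HSV)
    th=np.radians(42.45);o=np.array([.5026,.0797]);R=np.array([[np.cos(th),-np.sin(th)],[np.sin(th),np.cos(th)]])
    for x in(105,89,75,40,0,-40,-60,-80,-100,-120,-140):
        z=(.032+.364*x/1000 if x>0 else .032+.14*x/1000)+.026
        p=[proj("scene",(*(R@[x/1000,y]+o),z)).round().astype(int) for y in(0,.015,.025)]
        print(x,[a[q[1],q[0]].tolist() for q in p])
E
python3 -c "
from h import *
chk()"
```

```text
105 [[111, 36, 49], [90, 53, 29], [80, 26, 30]]
89 [[126, 7, 186], [126, 7, 187], [125, 8, 188]]
75 [[126, 7, 185], [128, 5, 187], [126, 7, 187]]
40 [[126, 7, 175], [120, 7, 178], [126, 7, 175]]
0 [[120, 5, 186], [115, 8, 188], [126, 7, 189]]
-40 [[20, 12, 130], [13, 10, 180], [114, 7, 172]]
-60 [[12, 10, 128], [18, 7, 179], [114, 21, 167]]
-80 [[0, 6, 124], [17, 10, 172], [120, 8, 165]]
-100 [[0, 11, 67], [12, 7, 183], [15, 8, 182]]
-120 [[165, 10, 50], [10, 8, 182], [13, 10, 180]]
-140 [[120, 4, 60], [18, 7, 179], [15, 6, 172]]
```

Block 2 has slid too: there is bare plate at the test spot and two blocks in the tray. Now block 3.

Request:
{"method": "step_arm", "body": {
  "motion": [
    [0, 0, -15, 0, 0, 0, 78],
    [0, 0, -30, 0, 0, 0, 78],
    [0, 0, -35, 0, 0, 0, 78],
    [0, 0, -35, 0, 0, 0, 78],
    [0, 0, 0, 0, -0.116, 0, 78],
    [0, 0, 0, 0, -0.116, 0, 78],
    [0, 0, 0, 0, -0.116, 0, 78],
    [0, -10, 0, 0, 0, -0.114, 78],
    [0, -20, 0, 0, 0, -0.114, 78],
    [0, -20, 0, 0, 0, -0.114, 78]
  ]
}}

```text
clock: 24.08
eef_pos: [0.504, 0.1491, 0.1566]
eef_rot: [-3.141, -0.001, 1.088]
ft_force: [-0.3, -0.1, 0.6]
finger_gap: 0.0778
gripper_force: 0.0
```

Request:
{"method": "step_arm", "body": {
  "motion": [
    [0, -20, 0, 0, 0, -0.114, 78],
    [0, -20, 0, 0, 0, -0.114, 78],
    [0, -20, 0, 0, 0, -0.113, 78],
    [0, -20, 0, 0, 0, -0.113, 78],
    [0, -20, 0, 0, 0, -0.113, 78],
    [20, 0, 0, 0, 0, 0, 78],
    [25, 0, 0, 0, 0, 0, 78],
    [25, 0, 0, 0, 0, 0, 78],
    [0, 0, 0, 0, 0, 0, 78],
    [0, 0, 0, 0, 0, 0, 78]
  ]
}}

```text
clock: 24.92
eef_pos: [0.4027, 0.2443, 0.1569]
eef_rot: [3.141, -0.0, 1.652]
ft_force: [-0.6, -0.7, 0.1]
finger_gap: 0.0781
gripper_force: 0.0
```

```bash
python3 - <<'E'
from h import *
print(robot.sense()["eef_pos"],go((.645,.307,-.015),(np.pi,0,1.649)))
a=robot.snapshot("scene"); g=cv2.inRange(cv2.cvtColor(a,cv2.COLOR_BGR2HSV),(0,0,150),(30,40,255))
for r in sq("scene",g,.026,(240,150,290,190)): print("scene blk",r)
E
```

```text
[0.40271061 0.24426327 0.15688625] (array([ 0.001, -0.   ,  0.003]), array([ 43.6, 246.5, 171.9]))
scene blk (array([262., 169.]), array([646.6, 306.8]), array([65.7, 68.4]), 1.9)
```

Request:
{"method": "step_arm", "body": {
  "motion": [
    [5, 20, 0, 0, 0, 0, 78],
    [6, 32, 0, 0, 0, 0, 78],
    [6, 32, 0, 0, 0, 0, 78],
    [6, 32, 0, 0, 0, 0, 78],
    [6, 32, 0, 0, 0, 0, 78],
    [6, 32, 0, 0, 0, 0, 78],
    [5, 32, 0, 0, 0, 0, 78],
    [4, 22, 0, 0, 0, 0, 78],
    [0, 12, 0, 0, 0, 0, 78],
    [0, 0, 30, 0, 0, 0, 78]
  ]
}}

```text
clock: 25.8
eef_pos: [0.652, 0.3069, 0.1345]
eef_rot: [3.127, -0.004, 1.647]
ft_force: [1.0, -0.2, 2.7]
finger_gap: 0.0782
gripper_force: 0.0
```

Request:
{"method": "step_arm", "body": {
  "motion": [
    [0, 0, 30, 0, 0, 0, 78],
    [0, 0, 25, 0, 0, 0, 78],
    [0, 0, 15, 0, 0, 0, 78],
    [0, 0, 10, 0, 0, 0, 78],
    [0, 0, 5, 0, 0, 0, 78],
    [0, 0, 0, 0, 0, 0, 78],
    [0, 0, 0, 0, 0, 0, 78],
    [0, 0, 0, 0, 0, 0, 78],
    [0, 0, 0, 0, 0, 0, 78],
    [0, 0, 0, 0, 0, 0, 78]
  ]
}}

```text
clock: 26.63
eef_pos: [0.6457, 0.3074, 0.0437]
eef_rot: [3.138, -0.001, 1.65]
ft_force: [-0.3, 0.6, 0.5]
finger_gap: 0.0782
gripper_force: 0.0
```

```bash
python3 - <<'E'
from h import *
print(robot.sense()["eef_pos"],go((.645,.307,-.015),(np.pi,0,1.649)))
E
```

```text
[0.64566477 0.30737695 0.04373718] (array([ 0.003, -0.001,  0.001]), array([-0.3, -0.7, 58.7]))
```

Request:
{"method": "step_arm", "body": {
  "motion": [
    [0, 0, 12, 0, 0, 0, 78],
    [0, 0, 12, 0, 0, 0, 78],
    [0, 0, 12, 0, 0, 0, 78],
    [0, 0, 11, 0, 0, 0, 78],
    [0, 0, 7, 0, 0, 0, 78],
    [0, 0, 4, 0, 0, 0, 78],
    [0, 0, 0, 0, 0, 0, 76],
    [0, 0, 0, 0, 0, 0, 72],
    [0, 0, 0, 0, 0, 0, 68],
    [0, 0, 0, 0, 0, 0, 66]
  ]
}}

```text
clock: 27.47
eef_pos: [0.6445, 0.3072, -0.0149]
eef_rot: [-3.141, -0.001, 1.65]
ft_force: [-4.1, -0.4, 2.3]
finger_gap: 0.0658
gripper_force: 1.9
```

Request:
{"method": "step_arm", "body": {
  "motion": [
    [0, 0, 0, 0, 0, 0, 62],
    [0, 0, 0, 0, 0, 0, 58],
    [0, 0, 0, 0, 0, 0, 58],
    [0, 0, 0, 0, 0, 0, 58],
    [0, 0, -5, 0, 0, 0, 58],
    [0, 0, -15, 0, 0, 0, 58],
    [0, 0, -25, 0, 0, 0, 58],
    [0, 0, -35, 0, 0, 0, 58],
    [0, 0, -40, 0, 0, 0, 58],
    [0, 0, -45, 0, 0, 0, 58]
  ]
}}

```text
clock: 28.3
eef_pos: [0.6434, 0.3063, 0.1456]
eef_rot: [-3.139, 0.0, 1.65]
ft_force: [1.1, 0.0, -5.4]
finger_gap: 0.0624
gripper_force: 67.4
```

```bash
python3 - <<'E'
from h import *
s=robot.sense();print(s["eef_pos"],s["ft_force"],s["finger_gap"],go((.572,.143,.15),(np.pi,0,.741)))
E
```

```text
[0.6433743  0.30630141 0.14559334] [ 1.10097664  0.04142638 -5.36999443] 0.062423777552582584 (array([-0.002,  0.001,  0.909]), array([-162.9,   72.3,   -4.4]))
```

Request:
{"method": "step_arm", "body": {
  "motion": [
    [0, 0, -5, 0, 0, 0.114, 58],
    [0, 0, -5, 0, 0, 0.114, 58],
    [0, 0, 0, 0, 0, 0.114, 58],
    [0, 0, 0, 0, 0, 0.114, 58],
    [0, 0, 0, 0, 0, 0.114, 58],
    [0, 0, 0, 0, 0, 0.113, 58],
    [0, 0, 0, 0, 0, 0.113, 58],
    [0, 0, 0, 0, 0, 0.113, 58],
    [-20, 9, 0, 0, 0, 0, 58],
    [-25, 12, 0, 0, 0, 0, 58]
  ]
}}

```text
clock: 29.13
eef_pos: [0.6253, 0.2618, 0.1554]
eef_rot: [-3.141, -0.001, 0.743]
ft_force: [-0.2, -0.6, -6.2]
finger_gap: 0.0627
gripper_force: 67.5
```

Request:
{"method": "step_arm", "body": {
  "motion": [
    [-30, 13, 0, 0, 0, 0, 58],
    [-30, 13, 0, 0, 0, 0, 58],
    [-30, 13, 0, 0, 0, 0, 58],
    [-28, 12, 0, 0, 0, 0, 58],
    [0, 0, 0, 0, 0.116, 0, 58],
    [0, 0, 0, 0, 0.116, 0, 58],
    [0, 0, 0, 0, 0.117, 0, 58],
    [0, 0, 0, 0, 0, 0, 58],
    [0, 0, 0, 0, 0, 0, 58],
    [0, 0, 0, 0, 0, 0, 58]
  ]
}}

```text
clock: 29.97
eef_pos: [0.5736, 0.1437, 0.1565]
eef_rot: [3.141, -0.349, 0.741]
ft_force: [0.0, -0.0, -5.3]
finger_gap: 0.0626
gripper_force: 67.7
```

```bash
python3 - <<'E'
from h import *
s=robot.sense();print(s["eef_pos"],s["ft_force"],s["finger_gap"],go((.572,.143,.0493),RAMP))
E
```

```text
[0.57355012 0.14373888 0.15648893] [ 0.04832684 -0.00665215 -5.30999562] 0.06257559144625686 (array([ 0.001, -0.   ,  0.   ]), array([-38.2,  -0.5, 100.2]))
```

Request:
{"method": "step_arm", "body": {
  "motion": [
    [-13, 0, 10, 0, 0, 0, 58],
    [-13, 0, 16, 0, 0, 0, 58],
    [-12, 0, 20, 0, 0, 0, 58],
    [0, 0, 18, 0, 0, 0, 58],
    [0, 0, 14, 0, 0, 0, 58],
    [0, 0, 8, 0, 0, 0, 58],
    [0, 0, 5, 0, 0, 0, 58],
    [0, 0, 3, 0, 0, 0, 58],
    [0, 0, 0, 0, 0, 0, 58],
    [0, 0, 0, 0, 0, 0, 58]
  ]
}}

```text
clock: 30.8
eef_pos: [0.5714, 0.1416, 0.0554]
eef_rot: [3.14, -0.351, 0.742]
ft_force: [0.8, -0.7, -6.6]
finger_gap: 0.0625
gripper_force: 67.7
```

Request:
{"method": "step_arm", "body": {
  "motion": [
    [0, 0, 2, 0, 0, 0, 58],
    [0, 0, 1, 0, 0, 0, 58],
    [0, 0, 1, 0, 0, 0, 58],
    [0, 0, 0.5, 0, 0, 0, 58],
    [0, 0, 0.5, 0, 0, 0, 58],
    [0, 0, 0, 0, 0, 0, 58],
    [0, 0, 0, 0, 0, 0, 58],
    [0, 0, 0, 0, 0, 0, 58],
    [0, 0, 0, 0, 0, 0, 58],
    [0, 0, 0, 0, 0, 0, 58]
  ]
}}

```text
clock: 31.63
eef_pos: [0.5718, 0.1425, 0.0497]
eef_rot: [3.142, -0.35, 0.741]
ft_force: [-0.9, -0.7, -6.4]
finger_gap: 0.0625
gripper_force: 67.8
```

Request:
{"method": "step_arm", "body": {
  "motion": [
    [0, 0, 0.5, 0, 0, 0, 58],
    [0, 0, 0, 0, 0, 0, 58],
    [0, 0, 0.5, 0, 0, 0, 58],
    [0, 0, 0, 0, 0, 0, 58],
    [0, 0, 0.5, 0, 0, 0, 58],
    [0, 0, 0, 0, 0, 0, 58],
    [0, 0, 0, 0, 0, 0, 58],
    [0, 0, 0, 0, 0, 0, 58],
    [0, 0, 0, 0, 0, 0, 58],
    [0, 0, 0, 0, 0, 0, 58]
  ]
}}

```text
clock: 32.47
eef_pos: [0.5719, 0.1426, 0.0496]
eef_rot: [-3.141, -0.349, 0.742]
ft_force: [-10.4, -5.9, 6.5]
finger_gap: 0.0626
gripper_force: 69.5
```

Contact. Releasing block 3 for its test.

Request:
{"method": "step_arm", "body": {
  "motion": [
    [0, 0, 0, 0, 0, 0, 76],
    [0, 0, 0, 0, 0, 0, 78],
    [0, 0, 0, 0, 0, 0, 78],
    [0, 0, 0, 0, 0, 0, 78],
    [0, 0, 0, 0, 0, 0, 78],
    [0, 0, 0, 0, 0, 0, 78],
    [0, 0, 0, 0, 0, 0, 78],
    [0, 0, 0, 0, 0, 0, 78],
    [0, 0, 0, 0, 0, 0, 78],
    [0, 0, 0, 0, 0, 0, 78]
  ]
}}

```text
clock: 33.3
eef_pos: [0.5721, 0.1429, 0.0481]
eef_rot: [-3.142, -0.35, 0.741]
ft_force: [0.8, -0.1, -0.2]
finger_gap: 0.0776
gripper_force: 0.0
```

Request:
{"method": "step_arm", "body": {
  "motion": [
    [0, 0, 0, 0, 0, 0, 78],
    [0, 0, 0, 0, 0, 0, 78],
    [0, 0, 0, 0, 0, 0, 78],
    [0, 0, 0, 0, 0, 0, 78],
    [0, 0, 0, 0, 0, 0, 78],
    [0, 0, 0, 0, 0, 0, 78],
    [0, 0, 0, 0, 0, 0, 78],
    [0, 0, 0, 0, 0, 0, 78],
    [0, 0, 0, 0, 0, 0, 78],
    [0, 0, 0, 0, 0, 0, 78]
  ]
}}

```text
clock: 34.13
eef_pos: [0.5722, 0.1429, 0.0482]
eef_rot: [3.142, -0.35, 0.741]
ft_force: [-0.4, -0.4, 0.2]
finger_gap: 0.078
gripper_force: 0.0
```

```bash
python3 -c "
from h import *
chk()
im=cv2.imread('pics/top0.png');h=cv2.cvtColor(im,cv2.COLOR_BGR2HSV)
t=robot.snapshot('top'); cv2.imwrite('pics/t9.png',t)
d=cv2.inRange(h,(0,0,0),(180,255,90))
for r in sq('top',d,.012,(115,155,178,220)): print(r)
s=robot.snapshot('scene');d=cv2.inRange(cv2.cvtColor(cv2.imread('pics/scene0.png'),cv2.COLOR_BGR2HSV),(0,0,0),(180,255,70))
for r in sq('scene',d,.012,(188,148,232,178)): print(r)
"
```

```text
105 [[129, 45, 40], [110, 32, 24], [114, 46, 28]]
89 [[15, 9, 180], [15, 9, 176], [12, 7, 177]]
75 [[10, 9, 177], [21, 10, 171], [18, 8, 170]]
40 [[125, 9, 172], [128, 6, 177], [120, 7, 174]]
0 [[126, 7, 186], [120, 7, 190], [126, 7, 189]]
-40 [[12, 10, 132], [10, 9, 180], [114, 7, 171]]
-60 [[15, 8, 131], [15, 9, 179], [111, 24, 168]]
-80 [[23, 8, 125], [12, 7, 173], [125, 9, 167]]
-100 [[0, 4, 62], [12, 7, 183], [18, 7, 180]]
-120 [[15, 10, 51], [15, 8, 181], [15, 9, 178]]
-140 [[0, 0, 54], [12, 7, 178], [8, 6, 173]]
(array([145., 189.]), array([521.6, 458.9]), array([116.4, 115.5]), 73.3)
(array([210., 161.]), array([520. , 454.1]), array([119. , 111.4]), 72.3)
```

Block 3 stays put 1.7 s after release (block pixels still at the test spot), so it is sound. I'll regrip it, lift it, and check the height of the black stand near the pad.

Request:
{"method": "step_arm", "body": {
  "motion": [
    [0, 0, 0, 0, 0, 0, 72],
    [0, 0, 0, 0, 0, 0, 66],
    [0, 0, 0, 0, 0, 0, 60],
    [0, 0, 0, 0, 0, 0, 58],
    [0, 0, 0, 0, 0, 0, 58],
    [0, 0, 0, 0, 0, 0, 58],
    [0, 0, -5, 0, 0, 0, 58],
    [0, 0, -15, 0, 0, 0, 58],
    [0, 0, -30, 0, 0, 0, 58],
    [0, 0, -35, 0, 0, 0, 58]
  ]
}}

```text
clock: 35.12
eef_pos: [0.5462, 0.1232, 0.1233]
eef_rot: [-3.134, -0.341, 0.739]
ft_force: [-0.1, -0.4, -5.8]
finger_gap: 0.0629
gripper_force: 68.8
```

Request:
{"method": "step_arm", "body": {
  "motion": [
    [0, 0, -30, 0, 0, 0, 58],
    [0, 0, 0, 0, -0.116, 0, 58],
    [0, 0, 0, 0, -0.116, 0, 58],
    [0, 0, 0, 0, -0.117, 0, 58],
    [0, 0, 0, 0, 0, -0.108, 58],
    [0, 0, 0, 0, 0, -0.108, 58],
    [0, 0, 0, 0, 0, -0.108, 58],
    [0, 0, 0, 0, 0, -0.107, 58],
    [0, 0, 0, 0, 0, -0.107, 58],
    [0, 0, 0, 0, 0, 0, 58]
  ]
}}

```text
clock: 35.95
eef_pos: [0.5415, 0.1163, 0.154]
eef_rot: [-3.138, 0.0, 1.28]
ft_force: [-0.3, -0.6, -6.3]
finger_gap: 0.0625
gripper_force: 68.8
```

```bash
python3 - <<'E'
from h import *
s=robot.sense();print(s["eef_pos"],s["ft_force"],s["finger_gap"],go((.521,.458,.10),(np.pi,0,1.279)))
print("torch knob",tri((131.7,126),(244,114.5)),"base",onz("top",(142,146),0.))
E
```

```text
[0.54150652 0.11629688 0.15398962] [-0.25028512 -0.56176827 -6.34336899] 0.062477152908612166 (array([-0.003,  0.   ,  0.001]), array([ 321.4, -117.9,   54. ]))
torch knob [0.66380963 0.46272497 0.14894662] base [0.64947388 0.47502769 0.        ]
```

Request:
{"method": "step_arm", "body": {
  "motion": [
    [16, -6, 0, 0, 0, 0, 58],
    [32, -12, 0, 0, 0, 0, 58],
    [35, -12, 0, 0, 0, 0, 58],
    [35, -13, 0, 0, 0, 0, 58],
    [35, -13, 0, 0, 0, 0, 58],
    [35, -13, 0, 0, 0, 0, 58],
    [35, -13, 0, 0, 0, 0, 58],
    [35, -13, 0, 0, 0, 0, 58],
    [35, -13, 0, 0, 0, 0, 58],
    [28, -10, 0, 0, 0, 0, 58]
  ]
}}

```text
clock: 36.78
eef_pos: [0.5207, 0.46, 0.1545]
eef_rot: [-3.14, 0.001, 1.277]
ft_force: [0.6, -0.1, -5.5]
finger_gap: 0.0628
gripper_force: 68.9
```

Request:
{"method": "step_arm", "body": {
  "motion": [
    [0, 0, 0, 0, 0, 0, 58],
    [0, 0, 15, 0, 0, 0, 58],
    [0, 0, 25, 0, 0, 0, 58],
    [0, 0, 30, 0, 0, 0, 58],
    [0, 0, 30, 0, 0, 0, 58],
    [0, 0, 20, 0, 0, 0, 58],
    [0, 0, 10, 0, 0, 0, 58],
    [0, 0, 5, 0, 0, 0, 58],
    [0, 0, 0, 0, 0, 0, 58],
    [0, 0, 0, 0, 0, 0, 58]
  ]
}}

```text
clock: 37.62
eef_pos: [0.5235, 0.4579, 0.0226]
eef_rot: [3.14, -0.002, 1.278]
ft_force: [0.4, -0.4, -5.0]
finger_gap: 0.0623
gripper_force: 68.8
```

```bash
python3 - <<'E'
from h import *
s=robot.sense();print(s["eef_pos"],s["ft_force"],s["finger_gap"],go((.521,.458,-.003),(np.pi,0,1.279)))
E
```

```text
[0.52346468 0.45789701 0.022571  ] [ 0.42436433 -0.37073824 -4.96859168] 0.06234216365925482 (array([ 0.002, -0.002, -0.001]), array([-0.6, -2.4, 25.6]))
```

Request:
{"method": "step_arm", "body": {
  "motion": [
    [0, -2, 6, 0, 0, 0, 58],
    [0, 0, 6, 0, 0, 0, 58],
    [0, 0, 4, 0, 0, 0, 58],
    [0, 0, 2, 0, 0, 0, 58],
    [0, 0, 2, 0, 0, 0, 58],
    [0, 0, 1, 0, 0, 0, 58],
    [0, 0, 0.5, 0, 0, 0, 58],
    [0, 0, 0, 0, 0, 0, 58],
    [0, 0, 0, 0, 0, 0, 58],
    [0, 0, 0, 0, 0, 0, 58]
  ]
}}

```text
clock: 38.45
eef_pos: [0.5208, 0.4585, 0.0002]
eef_rot: [3.141, -0.001, 1.279]
ft_force: [-0.5, -0.1, -6.3]
finger_gap: 0.0627
gripper_force: 68.9
```

Request:
{"method": "step_arm", "body": {
  "motion": [
    [0, 0, 1, 0, 0, 0, 58],
    [0, 0, 0, 0, 0, 0, 58],
    [0, 0, 0.5, 0, 0, 0, 58],
    [0, 0, 0, 0, 0, 0, 58],
    [0, 0, 0.5, 0, 0, 0, 58],
    [0, 0, 0, 0, 0, 0, 58],
    [0, 0, 0, 0, 0, 0, 58],
    [0, 0, 0, 0, 0, 0, 58],
    [0, 0, 0, 0, 0, 0, 58],
    [0, 0, 0, 0, 0, 0, 58]
  ]
}}

```text
clock: 39.28
eef_pos: [0.5207, 0.4584, -0.002]
eef_rot: [3.141, -0.001, 1.279]
ft_force: [-0.5, -0.5, -7.2]
finger_gap: 0.0627
gripper_force: 68.9
```

Request:
{"method": "step_arm", "body": {
  "motion": [
    [0, 0, 0.5, 0, 0, 0, 58],
    [0, 0, 0, 0, 0, 0, 58],
    [0, 0, 0.5, 0, 0, 0, 58],
    [0, 0, 0, 0, 0, 0, 58],
    [0, 0, 0.5, 0, 0, 0, 58],
    [0, 0, 0, 0, 0, 0, 58],
    [0, 0, 0, 0, 0, 0, 58],
    [0, 0, 0, 0, 0, 0, 58],
    [0, 0, 0, 0, 0, 0, 58],
    [0, 0, 0, 0, 0, 0, 58]
  ]
}}

```text
clock: 40.12
eef_pos: [0.5206, 0.4584, -0.0029]
eef_rot: [3.141, -0.001, 1.279]
ft_force: [-4.1, -3.2, 0.9]
finger_gap: 0.0627
gripper_force: 69.7
```

Contact on the pad. Releasing and backing off.

Request:
{"method": "step_arm", "body": {
  "motion": [
    [0, 0, 0, 0, 0, 0, 66],
    [0, 0, 0, 0, 0, 0, 72],
    [0, 0, 0, 0, 0, 0, 76],
    [0, 0, 0, 0, 0, 0, 78],
    [0, 0, 0, 0, 0, 0, 78],
    [0, 0, -10, 0, 0, 0, 78],
    [0, 0, -20, 0, 0, 0, 78],
    [0, 0, -30, 0, 0, 0, 78],
    [0, 0, -35, 0, 0, 0, 78],
    [0, 0, -35, 0, 0, 0, 78]
  ]
}}

```text
clock: 40.95
eef_pos: [0.5202, 0.4581, 0.1279]
eef_rot: [3.142, -0.0, 1.279]
ft_force: [0.4, 1.7, 0.2]
finger_gap: 0.0781
gripper_force: 0.0
```

Request:
{"method": "step_arm", "body": {
  "motion": [
    [-20, 0, -20, 0, 0, 0, 78],
    [-35, 0, -15, 0, 0, 0, 78],
    [-38, 0, 0, 0, 0, 0, 78],
    [-38, 0, 0, 0, 0, 0, 78],
    [-38, 0, 0, 0, 0, 0, 78],
    [-30, 0, 0, 0, 0, 0, 78],
    [-10, 0, 0, 0, 0, 0, 78],
    [0, 0, 0, 0, 0, 0, 78],
    [0, 0, 0, 0, 0, 0, 78],
    [0, 0, 0, 0, 0, 0, 78]
  ]
}}

```text
clock: 41.78
eef_pos: [0.461, 0.2592, 0.1619]
eef_rot: [3.14, -0.002, 1.279]
ft_force: [-0.0, 0.2, 0.8]
finger_gap: 0.078
gripper_force: 0.0
```

```bash
python3 - <<'E'
from h import *
a=robot.snapshot("scene");b=robot.snapshot("top")
cv2.imwrite("pics/c10.png",np.hstack([cv2.resize(x,(400,450),interpolation=cv2.INTER_CUBIC) for x in(a[120:300,170:330],b[105:285,110:270])]))
g=cv2.inRange(cv2.cvtColor(b,cv2.COLOR_BGR2HSV),(0,0,120),(40,45,235))
for r in sq("top",g,.038,(115,160,178,220)): print(r)
g=cv2.inRange(cv2.cvtColor(b,cv2.COLOR_BGR2HSV),(0,0,120),(40,45,235))
for r in sq("top",g,.045,(255,170,340,255)): print("tray",r)
E
```

```text
(array([143., 187.]), array([522.9, 458.3]), array([66.8, 66.7]), 76.2)
tray (array([300., 214.]), array([440.9,  23.9]), array([133.1,  66.6]), 32.5)
```

View pics/c10.png

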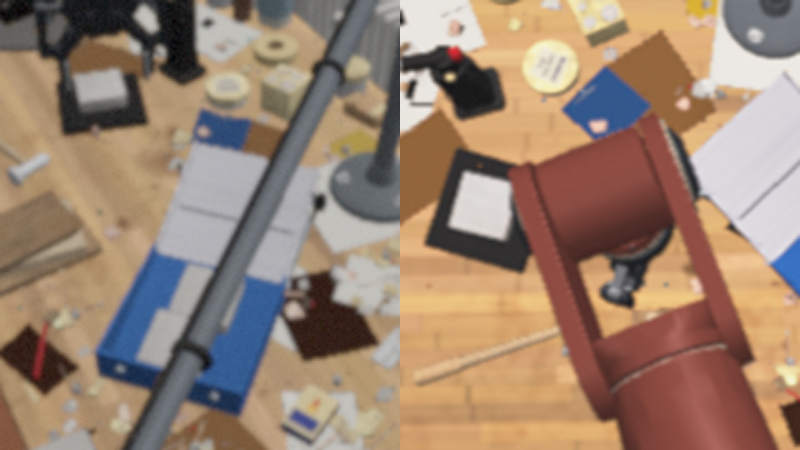

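The block sits in the middle of the pad, at (482,205) in the top half. Both rejects lie in the tray, at (170,335) and (205,290) in the scene half, and the other things look undisturbed. I'm handing the job in.

```bash
python3 -c "
from cell import robot
print(robot.close_job())"
```

```text
the job is handed in; nothing more can be done
None
```

The job is handed in: blocks 1 and 2 slid and lie untouched in the catch tray, and block 3 stayed on the slope and now stands feet down in the middle of the rubber pad.

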